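# Brush out the tall staining jar

## Task

Brush out the tall slim glass jar: lift off its knobbed lid and lay it knob up on the round filter paper, then take from the stand the brush whose head just fits the jar and give the inside three full strokes, each right down to the bottom and up until the bristles show above the rim. Hang the brush back in the slot it came from, and only then put the lid squarely back on the jar. Set things down, never drop them, do not tip or push the jar about, and leave everything else where it stands.

Things in the scene. Friction and masses are not known exactly. Their poses are not given: they have to be found in the camera images.
- tall_jar: The job's jar: the tall, slim one of the two lidded clear-glass jars. Loose, 0.4 kg, 120 mm tall, 60 mm outside diameter (62 mm at the rim), bore 51 mm, bottom 6 mm thick. Origin: centre of its underside; z up.
- jar_floor (a point): Centre of the tall jar's inner floor, 6 mm above its underside.
- jar_mouth (a point): Centre of the tall jar's mouth, level with the rim, 120 mm above its underside.
- lid: White lid that starts on the tall jar. From its underside up: plug 42 mm across, 6 mm deep, that drops loosely into the bore; disc 66 mm across, 6 mm thick, that rests on the rim; knob. Origin: centre of the plug's underside; z up along the knob. Seated, the origin is 114 mm above the jar's underside; on the filter paper 2 mm above the bench. 70 g.
- lid_knob (a point): Grip point of the lid's round upright knob, on its axis, 34 mm above the lid's origin. The knob runs from 12 to 44 mm above the origin, 22 mm across in its upper part (from 24 mm up), 18 mm below. Lift the lid by it from above.
- filter_paper: Round white filter paper lying flat and fixed on the bench, 90 mm across, 2 mm thick: where the lid is laid meanwhile. Origin: centre of its underside.
- stand: Fixed white brush stand. Base 120 x 230 x 10 mm (x, y, z), two posts at x = 30, y = -100 and 100 mm carrying a slotted shelf at x = -24 to 41, y = -108 to 108 mm. Three brushes hang side by side in it. Origin: centre of the base's underside; z up; its -x side faces roughly towards the robot.
- slot_shelf (a point): Middle slot at the shelf's top face, 170 mm above the bench. Slots at y = -66, 0, 66 mm of the stand, 14 mm wide, open to its -x side; the brush's collar rests on the shelf. A lip 4 mm high runs along the front edge (x = -24 to -20 mm): lift a brush at least 6 mm, draw it out to -x until its head is clear of the front edge, then raise it; hang it back the same way.
- brush_medium: The job's brush: middle-sized of the three bottle brushes in the stand (slot varies). Origin: centre of the underside of its 26 mm collar, by which it hangs upright; z up the handle. Below: steel stem 6 mm across, then from 80 to 145 mm the bristle head, 48 mm across (firm 42 mm, the outer 3 mm gives way), just under the tall jar's bore. 70 g, balanced near the origin.
- brush_medium_handle (a point): Grip point on the medium brush's axis, 45 mm above the collar's underside. The round upright handle runs from 6 to 80 mm above it, 18 mm across between 20 and 70 mm. Grip it from above.
- brush_medium_tip (a point): Lower end of the medium brush's head, on its axis, 145 mm below the collar's underside.
- brush_wide: The widest brush in the stand, head 64 mm across: too wide for the tall jar. Otherwise built as the medium one, handle 22 mm across. Leave it hanging.
- brush_slim: The slimmest brush in the stand, head 24 mm across: far too thin for the tall jar. Otherwise built as the medium one, handle 14 mm across. Leave it hanging.
- short_jar: Bystander: short, wide lidded glass jar, 80 mm across at its lid, 112 mm tall to the top of its knob. Origin: centre of the underside.
- bottle: Bystander: amber reagent bottle, 62 mm across, 195 mm tall with cap; tall. Origin: centre of the underside.
- flask: Bystander: conical flask, 78 mm across at the foot, 118 mm tall. Origin: centre of the underside.
- tube_rack: Bystander: fixed microtube rack, 105 x 225 mm (x, y), 54 mm tall. Origin: centre of the underside.
- timer: Bystander: flat timer, 60 x 75 mm, 18 mm tall. Origin: centre of the underside.
- cylinder: Bystander: measuring cylinder, 205 mm tall, 32 mm across (38 mm at the rim) on a foot 72 mm across; tall and easily knocked. Origin: centre of the underside.
Things that resemble listed ones, but are neither listed nor needed, are in the scene too. Leave any red look-alike of the brush_medium alone. What is shaped like the tall_jar but blue is not meant.

How it is judged:
By the outcome, as a careful person would: the job done as asked, in the order asked, and still so for the second after the job is handed in, with the robot touching nothing.
It also fails if it takes over 72 s, if anything falls off the work surface, if the arm or the gripper's body presses on something with over 40 N, if the wrist force passes 120 N, or if a joint passes its speed limit or range.

## Robot

A 6-joint arm with a two-finger parallel gripper is mounted at the origin on the work surface. World frame = base frame: x ahead of the robot, y to its left, z up, the work surface at z = 0. Lengths are in mm, angles in rad, forces in N, time in s.
With the tool pointing down it reaches from about 300 to 775 mm from the base axis. Payload 14.6 kg.
Tool frame: the origin (TCP) lies on the front face of the gripper's body, between the roots of the fingers; the fingertips stand 97 mm ahead of it and the grasp point (between the pads) lies 78 mm ahead of it; z points along the fingers, y is the line along which they close (so a half turn about z gives the same grasp; the last joint's range is limited). The gripper opens to 94 mm and grips with 3 to 60 N. Pads are 16 mm wide; open, the fingers measure 119 mm over their backs; the gripper's body (75 mm by 177 mm) begins 78 mm behind the grasp point.
Start: joints at [1.089, 0.3, 1.521, -0, 1.321, -0.067], TCP at [221.65, 503.35, 302.646] pointing down, gripper open.
Joint ranges: [-3.03, 3.03], [-0.79, 2.21], [0.23, 2.52], [-1.04, 4.18], [0, 3.07], [-2.55, 2.55]. Speed limits (rad/s): [2.22, 2.22, 2.57, 3.14, 3.14, 3.14].

## Interface

Orientations are given as [roll, pitch, yaw] about the fixed x, y, z axes, in that order (R = Rz(yaw) Ry(pitch) Rx(roll)).
In Python, from cell import * gives the robot as it stands.
- The arm moves only by the tool carry_out, never from a script. Its arguments are lists of equal length, an entry for each row: "slide": the shift along the world's x, y, z scaled (see below), a list of three; "dr": the turn, a rotation vector about the world's x, y, z scaled (see below), a list of three; "gripper": the opening in per cent of the stroke, from 0 (shut) to 100 (fully open). A call has 1 to 10 rows; each row is the pose to reach, as a shift and turn from the pose commanded when the call began, turning the shorter way round; what a row does not reach only later rows make up. The controller multiplies each number of a shift by 0.25 m and each number of a turn by 360 degrees. A row lasts 1/12 s, in which the tool goes at most 41.7 mm and 7.16 degrees, less where a joint would pass 70% of its speed; a pose out of reach is approached as far as the arm can. A call with a number of a shift or a turn outside -1 to 1 is refused whole. A call with a gripper value outside its range is refused whole. The fingers move at their own pace and stop on an object; "newtons" is the grip in N (left out, the last holds). Time passes only in rows, so rows that repeat a pose let the fingers close. It gives the time, the measured TCP pose, the force, the opening and the grip force at its end, in the units of the state.
- read_state(): the state, without advancing time (a new reading comes with each control period).
- camera(name): name is "side" or "top"; returns the picture (384x512x3 uint8, red, green, blue); there is no depth.
- camera_model(name): a dict with "vfov" (degrees; the focal length in pixels is half the picture's height over the tangent of half this angle, whatever the lens; pixels are square), "cx", "cy" (the principal point, pixels), "k1" (the pictures are not rectified: a ray, as slopes to the right and down, at radius r is drawn at 1 + k1 r^2 times it, then the intrinsics apply), "R" (3x3) and "t" (3): a world point X has camera coordinates R X + t. Camera axes: x right, y down, z forward; pixel columns grow to the right and rows downward; lengths in mm; the calibration is good to about 2 mm. A picture is of the moment at which its call begins. camera_model takes no time and is no camera call.
- sign_off(): hands the job in; it is judged then, once.
The state is a dict: "clock": time; "joints": joint angles; "qd": joint speeds; "effort": joint torques, N m; "eef_pos": TCP position; "eef_rot": TCP orientation; "wrist_force": force on the tool from outside, world axes, zero at the start; "moment": the same for the moment, N m; "finger_gap": finger opening in mm; "finger_force": force on a finger pad.
Only numpy, scipy, OpenCV 4.12 (cv2) and the standard library are available. Lean on these libraries where they do the work, as an engineer would, in place of code of your own. Each camera call takes 0.05 s, during which the arm holds its last target. There are 200 camera calls.

## Working session

There is one attempt and no reset: what is moved stays moved. The work goes in short steps, Python scripts to look and compute and a tool call to move; the robot and the scene stay as the last step left them, time stands still between calls to the robot, and variables do not carry over. Pictures are saved under pics/ and viewed, at most 10 in all, crops included, and the job is handed in when it is done.

Besides the shell and the picture viewer there is one more tool, called after ">>>" by a JSON object that holds its "api" and its "payload", one argument or row to a line. carry_out: Moves the arm, as the interface text tells. Its arguments: {"type":"object","properties":{"slide":{"type":"array","items":{"type":"array","items":{"type":"number","minimum":-1,"maximum":1}}},"dr":{"type":"array","items":{"type":"array","items":{"type":"number","minimum":-1,"maximum":1}}},"gripper":{"type":"array","items":{"type":"number"}},"newtons":{"type":"number"}},"required":["slide","dr","gripper"]}

```bash
mkdir -p pics; cat > h.py <<'E'
import numpy as np, cv2
from cell import *
def snap(n,f):
    im=camera(n); cv2.imwrite('pics/'+f,cv2.cvtColor(im,cv2.COLOR_RGB2BGR)); return im
def ray(n,u,v):
    m=camera_model(n); f=192/np.tan(np.radians(m['vfov']/2))
    x,y=(u-m['cx'])/f,(v-m['cy'])/f; a,b=x,y
    for _ in range(20):
        s=1+m['k1']*(a*a+b*b); a,b=x/s,y/s
    R=np.array(m['R']);t=np.array(m['t']); d=R.T@np.array([a,b,1]); return -R.T@t,d/np.linalg.norm(d)
def onz(n,u,v,z):
    o,d=ray(n,u,v); return o+d*(z-o[2])/d[2]
def proj(n,X):
    m=camera_model(n); f=192/np.tan(np.radians(m['vfov']/2))
    c=np.array(m['R'])@np.array(X,float)+np.array(m['t']); a,b=c[0]/c[2],c[1]/c[2]; s=1+m['k1']*(a*a+b*b)
    return np.array([m['cx']+f*a*s,m['cy']+f*b*s])
E
python3 - <<'E'
from h import *
snap('side','s0.png');snap('top','t0.png')
for n in('side','top'):
    m=camera_model(n);print(n,m['vfov'],m['k1'],ray(n,256,192))
s=read_state();print(s['eef_pos'],s['eef_rot'],s['finger_gap'])
E
```

```text
side 47.28018763101666 -0.013565035594020242 (array([ 101.6835764 , 1100.17693219, 1058.45383614]), array([ 0.2557106 , -0.73593792, -0.62690307]))
top 52.64423750263754 -0.13167593549148848 (array([ 278.59913987,  -11.12247822, 1228.65027386]), array([ 0.19852602, -0.01248312, -0.98001612]))
[221.60717589 503.24238822 302.13188151] [-3.14057942e+00 -4.31267058e-05  2.72680019e+00] 93.98670241558978
```

View pics/t0.png

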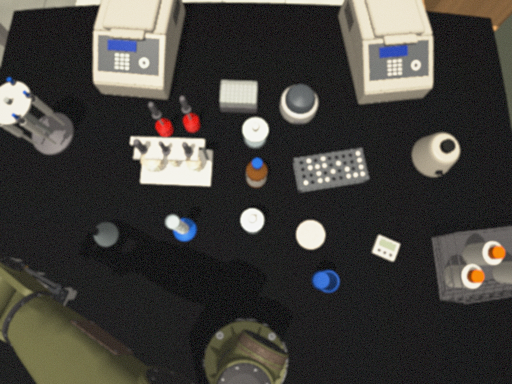

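View pics/s0.png

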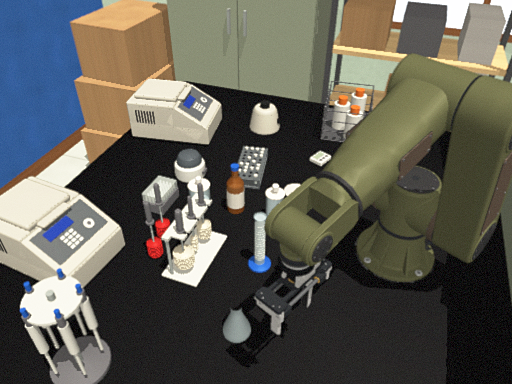

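The top view shows the stand at about (178,160) with three brush handles. Lidded jars are at (255,130) and (252,220), and the filter paper is at (311,235). The side view shows the stand at (195,235). Next I'll zoom in to identify the brushes and jars.

```bash
python3 - <<'E'
import cv2,numpy as np
a=cv2.imread('pics/t0.png')[90:250,120:280]; b=cv2.imread('pics/s0.png')[140:300,140:310]
r=lambda i:cv2.resize(i,(400,int(400*i.shape[0]/i.shape[1])),interpolation=cv2.INTER_CUBIC)
a,b=r(a),r(b);h=min(len(a),len(b));cv2.imwrite('pics/c0.png',np.hstack([a[:h],b[:h]]))
E
```

```text
(no output)
```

View pics/c0.png

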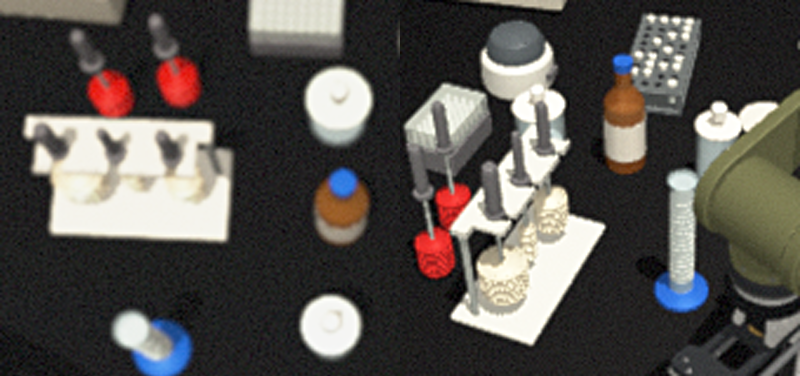

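The brushes in the top view are, from left to right, wide, slim and medium, so the medium one is in the right-hand slot (-y), handle top near (185,144). The tall jar is at (252,220). The short jar is behind, at (255,130).

```bash
python3 - <<'E'
from h import *
im=cv2.imread('pics/t0.png'); g=im.min(2)
for th in(150,180,200):
    n,l,st,c=cv2.connectedComponentsWithStats((g>th).astype(np.uint8))
    for i in range(1,n):
        if st[i,4]>60 and 120<c[i][0]<420 and 100<c[i][1]<270: print(th,st[i],c[i].round(1))
for nm,p,z in [('jarlid',(252,220),126),('short',(255,128),90),('paper',(311,235),2),('baseL',(140,184),10),('baseR',(211.2,186),10),('baseRb',(212.5,150),10),('shelfLb',(130,136.8),170),('shelfRb',(205,138),170),('shelfRf',(205,160),170),('shelfLf',(134,159),170),('h',(185,144),250),('hs',(161,144),250),('hw',(137,143),250),('bottle',(257,163),195),('cyl',(172,222),205),('flask',(106,235),60),('bluejar',(325,281),100),('red',(184,99),250),('red2',(153,105),250)]:
    print(nm,onz('top',*p,z).round(0))
# side triangulation
for nm,p,z in [('hMed',(140+145*.425,140+105*.425),250),('hSlim',(140+118*.425,140+138*.425),250),('knob',(140+318*.425,140+107*.425),158),('knobShort',(140+137*.425,140+90*.425),112)]:
    print('side',nm,onz('side',*p,z).round(0))
E
```

```text
150 [281  89  37  31 279] [296.5 109.4]
150 [242 117  27  30 589] [254.8 130.9]
150 [ 130  136   82   50 2986] [173.2 162. ]
150 [240 208  24  25 452] [251.7 219.8]
150 [166 215  22  19 220] [174.7 224. ]
150 [296 220  29  29 653] [310.2 234.2]
150 [373 235  27  26 448] [385.7 247.7]
180 [282  92  35  27 201] [296.5 109.8]
180 [243 118  25  28 529] [254.9 130.5]
180 [ 130  137   82   49 2536] [172.6 162.7]
180 [241 209  23  23 424] [251.9 219.9]
180 [166 216  19  18 165] [173.6 223.5]
180 [297 221  28  28 617] [310.3 234.3]
180 [373 236  26  25 332] [385.4 248.2]
200 [282  94  34  24 147] [295.6 110.3]
200 [243 118  25  24 470] [254.9 129.5]
200 [ 137  138   74   48 2232] [173.8 163.7]
200 [241 209  22  23 409] [251.7 219.9]
200 [167 216  17  18 134] [173.1 222.7]
200 [297 221  28  28 596] [310.2 234.2]
200 [373 236  26  24 260] [385.2 248.5]
jarlid [420. -15. 126.]
short [712. -19.  90.]
paper [ 391. -203.    2.]
baseL [545. 351.  10.]
baseR [542. 118.  10.]
baseRb [663. 118.  10.]
shelfLb [650. 344. 170.]
shelfRb [649. 124. 170.]
shelfRf [583. 121. 170.]
shelfLf [583. 326. 170.]
h [603. 167. 250.]
hs [603. 231. 250.]
hw [605. 297. 250.]
bottle [570. -26. 195.]
cyl [400. 198. 205.]
flask [372. 431.  60.]
bluejar [ 250. -228.  100.]
red [733. 177. 250.]
red2 [714. 262. 250.]
side hMed [597. 174. 250.]
side hSlim [600. 245. 250.]
side knob [420. -11. 158.]
side knobShort [708. -14. 112.]
```

The stand sits at about (603,233) with almost no yaw, so the medium slot is near (604,167). The tall jar is at (420,-14) and the paper at (391,-202). I'll start moving, then look again from a second pose.

>>> {"api": "carry_out", "payload": {
  "slide": [
    [0, 0, 0.2],
    [0, 0, 0.2],
    [0.4, -1, 0.2],
    [0.4, -1, 0.2],
    [0.4, -1, 0.2],
    [0.4, -1, 0.2],
    [0.4, -1, 0.2],
    [0.4, -1, 0.2],
    [0.4, -1, 0.2],
    [0.4, -1, 0.2]
  ],
  "dr": [
    [0, 0, 0],
    [0, 0, 0],
    [0, 0, 0],
    [0, 0, 0],
    [0, 0, 0],
    [0, 0, 0],
    [0, 0, 0],
    [0, 0, 0],
    [0, 0, 0],
    [0, 0, 0]
  ],
  "gripper": [60, 60, 60, 60, 60, 60, 60, 60, 60, 60],
  "newtons": 25
}}

```text
clock: 0.93
eef_pos: [322.6, 250.6, 353.1]
eef_rot: [3.141, 0.001, 2.723]
wrist_force: [0.1, 0.1, 0.0]
finger_gap: 56.5
finger_force: 0.0
```

```bash
python3 - <<'E'
from h import *
a=snap('side','s1.png');snap('top','t1.png')
s=read_state();print(s['clock'],s['eef_pos'],s['eef_rot'],s['finger_gap'],s['joints'])
b=cv2.cvtColor(a,cv2.COLOR_RGB2BGR)[150:270,150:310]
cv2.imwrite('pics/c1.png',cv2.resize(b,None,fx=5,fy=5,interpolation=cv2.INTER_CUBIC))
E
```

```text
1.0333 [321.85163317 253.08702043 352.92658037] [3.14090610e+00 2.41026338e-04 2.72501009e+00] 56.36753814546239 [ 5.76776974e-01 -6.09790702e-02  1.80691684e+00  1.75534168e-04
  1.39494808e+00 -5.77467518e-01]
```

View pics/c1.png

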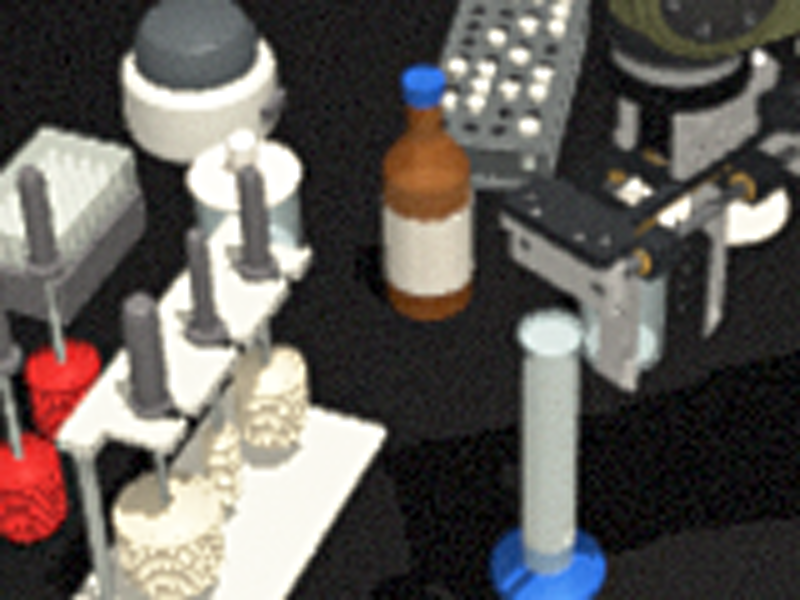

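The close crop shows the medium brush's collar at side pixel (201.4,203.6) and its handle middle at about (200.6,194). The jar is hidden by the fingers. I'll cross-check jar and brush across the two views.

```bash
python3 - <<'E'
from h import *
def tri(a,b):
    (o1,d1),(o2,d2)=ray('top',*a),ray('side',*b)
    k=np.linalg.lstsq(np.c_[d1,-d2],o2-o1,rcond=None)[0]; p,q=o1+k[0]*d1,o2+k[1]*d2
    return ((p+q)/2).round(1),np.linalg.norm(p-q).round(1)
im=cv2.imread('pics/s0.png');g=im.min(2)
n,l,st,c=cv2.connectedComponentsWithStats((g>185).astype(np.uint8))
for i in range(1,n):
    if st[i,4]>20 and 180<c[i][0]<310 and 170<c[i][1]<215: print(st[i],c[i].round(1), onz('side',*c[i],128).round(1))
t=cv2.imread('pics/t0.png').min(2)
m=np.zeros_like(t);m[205:235,235:270]=1
cs,_=cv2.findContours(((t>190)&(m>0)).astype(np.uint8),0,1);cc=max(cs,key=cv2.contourArea)
e=cv2.fitEllipse(cc);print(e,onz('top',*e[0],124).round(1))
m=np.zeros_like(t);m[215:255,290:330]=1
cs,_=cv2.findContours(((t>150)&(m>0)).astype(np.uint8),0,1);e=cv2.fitEllipse(max(cs,key=cv2.contourArea));print(e,onz('top',*e[0],2).round(1))
print('collar side',onz('side',201.4,203.6,173).round(1),'hmid',onz('side',200.6,194,215).round(1),'top',onz('side',150+247/5,150+168/5,250).round(1))
t=cv2.imread('pics/t1.png')[125:195,125:225];cv2.imwrite('pics/c2.png',cv2.resize(t,None,fx=8,fy=8,interpolation=cv2.INTER_CUBIC))
E
```

```text
[175 159  35  59 600] [194.9 184.8] [692.8  42.3 128. ]
[266 184  34  16 307] [280.2 191. ] [405.7 -25.  128. ]
[233 193   9  16  76] [237.4 200.7] [523.7  72.  128. ]
[204 195   8   9  40] [206.7 199.5] [621.5 101.  128. ]
((251.7996826171875, 219.87115478515625), (21.945241928100586, 22.397396087646484), 7.752708911895752) [420.7 -14.4 124. ]
((310.181396484375, 234.18373107910156), (27.680967330932617, 28.228124618530273), 142.1712188720703) [ 393.8 -200.8    2. ]
collar side [603.5 173.1 173. ] hmid [601.2 176.8 215. ] top [605.  171.2 250. ]
```

View pics/c2.png

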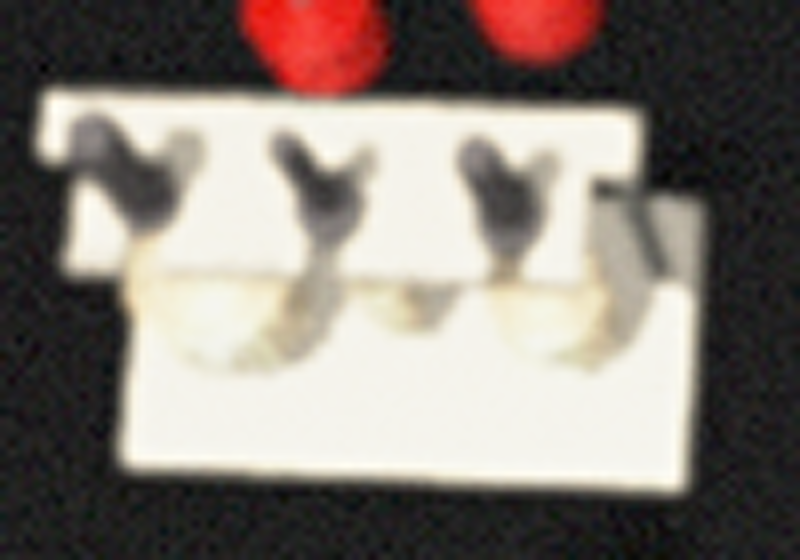

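The top crop shows the medium handle's top end at (184.8,144.4) and its collar at (189.4,151.9), which puts it near (603,170). I'm going to the lid now.

>>> {"api": "carry_out", "payload": {
  "slide": [
    [0.395, -1, 0],
    [0.395, -1, 0],
    [0.395, -1, 0],
    [0.395, -1, 0],
    [0.395, -1, 0],
    [0.395, -1, 0],
    [0.395, -1, 0],
    [0.395, -1, 0]
  ],
  "dr": [
    [0, 0, 0],
    [0, 0, 0],
    [0, 0, 0],
    [0, 0, 0],
    [0, 0, 0],
    [0, 0, 0],
    [0, 0, 0],
    [0, 0, 0]
  ],
  "gripper": [60, 60, 60, 60, 60, 60, 60, 60]
}}

```text
clock: 1.7
eef_pos: [421.6, 1.5, 352.3]
eef_rot: [-3.141, -0.001, 2.724]
wrist_force: [-0.2, 0.6, -0.3]
finger_gap: 56.5
finger_force: 0.0
```

>>> {"api": "carry_out", "payload": {
  "slide": [
    [0, -0.067, -0.1],
    [0, -0.067, -0.2],
    [0, -0.067, -0.3],
    [0, -0.067, -0.4],
    [0, -0.067, -0.4]
  ],
  "dr": [
    [0, 0, 0],
    [0, 0, 0],
    [0, 0, 0],
    [0, 0, 0],
    [0, 0, 0]
  ],
  "gripper": [60, 60, 60, 60, 60]
}}

```text
clock: 2.12
eef_pos: [419.2, -11.9, 248.9]
eef_rot: [-3.14, -0.006, 2.728]
wrist_force: [-0.5, 0.0, -0.7]
finger_gap: 56.1
finger_force: 0.0
```

```bash
python3 - <<'E'
from h import *
a=snap('side','s2.png');b=snap('top','t2.png')
s=read_state();print(s['clock'],s['eef_pos'],s['finger_gap'],s['wrist_force'])
a=cv2.resize(cv2.imread('pics/s2.png')[140:240,220:330],(440,400));b=cv2.resize(cv2.imread('pics/t2.png')[180:280,200:300],(360,400)[:2])
cv2.imwrite('pics/c3.png',np.hstack([a,b]))
E
```

```text
2.2167 [420.60772466 -12.34258145 253.04998215] 56.57827266932226 [-0.21553965  0.09811053  0.2175264 ]
```

View pics/c3.png

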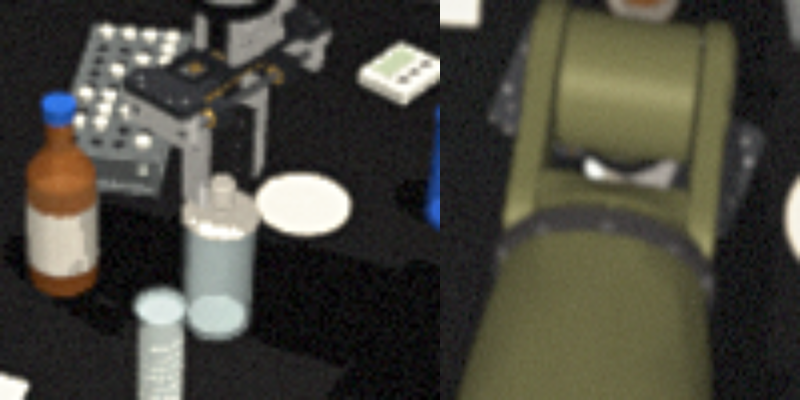

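The side view shows the knob's top at (275.5,185.5) between the two fingers, the jar's foot at (274.3,219) and the paper's centre at (295.8,191).

```bash
python3 - <<'E'
from h import *
for p,z in [((275.5,185.5),158),((274.3,219),3),((295.75,191),2),((220+219/4,140+216/4),126)]: print(onz('side',*p,z).round(1))
print(proj('side',(420.6,-12.3,253-97)),proj('side',(420.6,-12.3,253-78)))
E
```

```text
[419.3 -11.7 158. ]
[419.7 -16.4   3. ]
[ 390.6 -198.1    2. ]
[419.   -5.9 126. ]
[275.16919216 185.79306085] [275.3633508  181.27758542]
```

>>> {"api": "carry_out", "payload": {
  "slide": [
    [0, 0, -0.05],
    [0, 0, -0.106],
    [0, 0, -0.106],
    [0, 0, -0.106],
    [0, 0, -0.106],
    [0, 0, -0.106],
    [0, 0, -0.106],
    [0, 0, -0.106],
    [0, 0, -0.106]
  ],
  "dr": [
    [0, 0, 0],
    [0, 0, 0],
    [0, 0, 0],
    [0, 0, 0],
    [0, 0, 0],
    [0, 0, 0],
    [0, 0, 0],
    [0, 0, 0],
    [0, 0, 0]
  ],
  "gripper": [60, 60, 60, 15, 15, 15, 15, 15, 15],
  "newtons": 20
}}

```text
clock: 2.97
eef_pos: [420.5, -13.4, 226.5]
eef_rot: [3.142, 0.001, 2.727]
wrist_force: [0.5, -2.0, 3.2]
finger_gap: 21.2
finger_force: 20.0
```

>>> {"api": "carry_out", "payload": {
  "slide": [
    [0, 0, 0.06],
    [0, 0, 0.14],
    [0, 0, 0.2],
    [-0.03, -0.18, 0.2],
    [-0.06, -0.34, 0.2],
    [-0.09, -0.5, 0.2],
    [-0.105, -0.64, 0.2],
    [-0.112, -0.72, 0.2],
    [-0.112, -0.746, 0.2],
    [-0.112, -0.746, 0.2]
  ],
  "dr": [
    [0, 0, 0],
    [0, 0, 0],
    [0, 0, 0],
    [0, 0, 0],
    [0, 0, 0],
    [0, 0, 0],
    [0, 0, 0],
    [0, 0, 0],
    [0, 0, 0],
    [0, 0, 0]
  ],
  "gripper": [15, 15, 15, 15, 15, 15, 15, 15, 15, 15]
}}

```text
clock: 3.8
eef_pos: [392.2, -200.8, 276.0]
eef_rot: [3.142, -0.001, 2.725]
wrist_force: [0.9, 0.4, -1.6]
finger_gap: 21.4
finger_force: 20.0
```

>>> {"api": "carry_out", "payload": {
  "slide": [
    [0, 0, -0.12],
    [0, 0, -0.24],
    [0, 0, -0.36],
    [0, 0, -0.48],
    [0, 0, -0.56],
    [0, 0, -0.6],
    [0, 0, -0.62],
    [0, 0, -0.62]
  ],
  "dr": [
    [0, 0, 0],
    [0, 0, 0],
    [0, 0, 0],
    [0, 0, 0],
    [0, 0, 0],
    [0, 0, 0],
    [0, 0, 0],
    [0, 0, 0]
  ],
  "gripper": [15, 15, 15, 15, 15, 15, 15, 15]
}}

```text
clock: 4.47
eef_pos: [392.6, -199.3, 121.1]
eef_rot: [3.141, -0.001, 2.728]
wrist_force: [-0.8, -0.4, -1.5]
finger_gap: 21.4
finger_force: 20.0
```

```bash
python3 - <<'E'
from h import *
a=snap('side','s3.png');b=snap('top','t3.png')
s=read_state();print(s['clock'],s['eef_pos'],s['finger_gap'],s['wrist_force'])
a=cv2.resize(cv2.imread('pics/s3.png')[150:250,240:340],(400,400));b=cv2.resize(cv2.imread('pics/t3.png')[170:270,230:330],(400,400))
cv2.imwrite('pics/c4.png',np.hstack([a,b]))
E
```

```text
4.5667 [ 392.96408251 -199.82613767  122.18760039] 21.31552513064465 [ 0.38877233  0.48775774 -0.68079526]
```

View pics/c4.png

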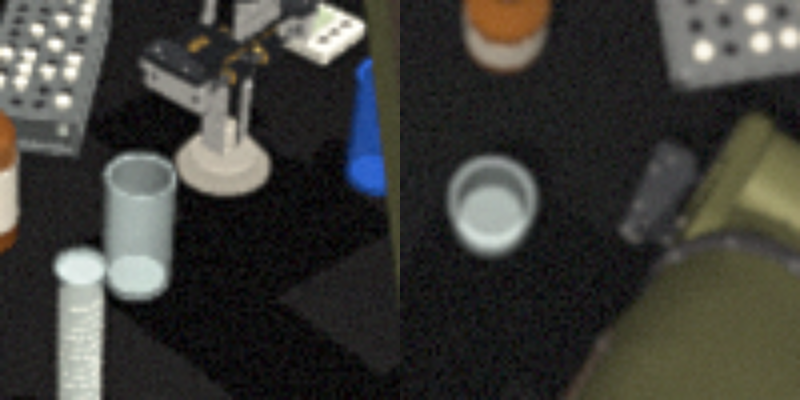

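The lid hovers over the paper. The open jar's rim centre is at top pixel (253.1,219.6) and side pixel (275.1,193.8).

>>> {"api": "carry_out", "payload": {
  "slide": [
    [0, 0, -0.01],
    [0, 0, -0.018],
    [0, 0, -0.025],
    [0, 0, -0.028],
    [0, 0, -0.028],
    [0, 0, -0.028]
  ],
  "dr": [
    [0, 0, 0],
    [0, 0, 0],
    [0, 0, 0],
    [0, 0, 0],
    [0, 0, 0],
    [0, 0, 0]
  ],
  "gripper": [15, 15, 15, 15, 15, 15]
}}

```text
clock: 5.07
eef_pos: [392.5, -200.0, 114.5]
eef_rot: [-3.142, 0.0, 2.727]
wrist_force: [-1.4, 1.1, 4.6]
finger_gap: 21.6
finger_force: 20.0
```

```bash
python3 - <<'E'
from h import *
print(onz('top',253.1,219.6,120),onz('side',275.1,193.75,120))
s=read_state();print(s['eef_pos'],s['wrist_force'])
E
```

```text
[422.06587276 -18.16197409 120.        ] [420.32650907 -14.70557642 120.        ]
[ 392.48175452 -199.97884458  114.4731513 ] [-1.39144794  1.130213    4.62174152]
```

>>> {"api": "carry_out", "payload": {
  "slide": [
    [0, 0, 0],
    [0, 0, 0],
    [0, 0, 0],
    [0, 0, 0.06],
    [0, 0, 0.2],
    [0, 0, 0.36],
    [0, 0, 0.52],
    [0, 0, 0.68],
    [0, 0, 0.84],
    [0, 0, 1]
  ],
  "dr": [
    [0, 0, 0],
    [0, 0, 0],
    [0, 0, 0],
    [0, 0, 0],
    [0, 0, 0],
    [0, 0, 0],
    [0, 0, 0],
    [0, 0, 0],
    [0, 0, 0],
    [0, 0, 0]
  ],
  "gripper": [45, 45, 45, 45, 45, 45, 45, 45, 45, 45]
}}

```text
clock: 5.9
eef_pos: [391.9, -199.6, 366.3]
eef_rot: [-3.142, 0.0, 2.727]
wrist_force: [0.4, 0.5, 0.4]
finger_gap: 42.5
finger_force: 0.0
```

>>> {"api": "carry_out", "payload": {
  "slide": [
    [0.6, 1, 0.02],
    [0.6, 1, 0.02],
    [0.6, 1, 0.02],
    [0.6, 1, 0.02],
    [0.6, 1, 0.02],
    [0.6, 1, 0.02],
    [0.6, 1, 0.02],
    [0.6, 1, 0.02],
    [0.6, 1, 0.02],
    [0.6, 1, 0.02]
  ],
  "dr": [
    [0, 0, 0],
    [0, 0, 0],
    [0, 0, 0],
    [0, 0, 0],
    [0, 0, 0],
    [0, 0, 0],
    [0, 0, 0],
    [0, 0, 0],
    [0, 0, 0],
    [0, 0, 0]
  ],
  "gripper": [45, 45, 45, 45, 45, 45, 45, 45, 45, 45]
}}

```text
clock: 6.73
eef_pos: [542.2, 49.8, 368.8]
eef_rot: [-3.141, -0.001, 2.727]
wrist_force: [0.6, -0.7, -0.5]
finger_gap: 42.6
finger_force: 0.0
```

```bash
python3 - <<'E'
from h import *
a=snap('side','s4.png');b=snap('top','t4.png')
s=read_state();print(s['clock'],s['eef_pos'],s['eef_rot'],s['finger_gap'],s['wrist_force'])
a=cv2.resize(cv2.imread('pics/s4.png')[140:240,150:350],(800,400))
cv2.imwrite('pics/c5.png',a)
t=cv2.imread('pics/t4.png').min(2)
n,l,st,c=cv2.connectedComponentsWithStats((t>170).astype(np.uint8))
for i in range(1,n):
    if st[i,4]>100 and 230<c[i][0]<330 and 190<c[i][1]<260: print(st[i],c[i].round(1))
E
```

```text
6.8333 [542.03528584  49.04798173 369.29880898] [-3.14154448e+00  1.71410227e-04  2.72549467e+00] 42.357072116335395 [ 0.34790772 -0.18439714  0.79340736]
[297 221  28  28 627] [310.2 234.4]
```

View pics/c5.png

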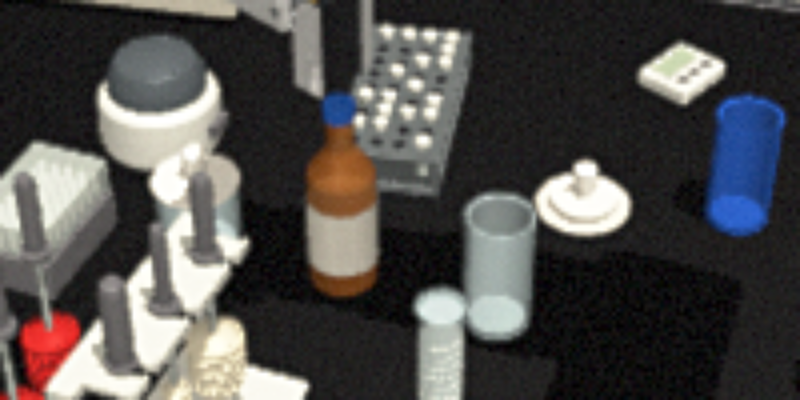

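The lid lies knob up and centred on the paper, and the jar is standing with its rim centre at side pixel (275,193.6). Next I'm going above the brush.

>>> {"api": "carry_out", "payload": {
  "slide": [
    [0.12, 0.24, 0],
    [0.242, 0.48, 0],
    [0.242, 0.48, 0],
    [0.242, 0.48, 0],
    [0.242, 0.48, 0],
    [0.242, 0.48, -0.03],
    [0.242, 0.48, -0.03]
  ],
  "dr": [
    [0, 0, 0],
    [0, 0, 0],
    [0, 0, 0],
    [0, 0, 0],
    [0, 0, 0],
    [0, 0, 0],
    [0, 0, 0]
  ],
  "gripper": [45, 45, 45, 45, 45, 45, 45]
}}

```text
clock: 7.42
eef_pos: [602.4, 168.3, 360.5]
eef_rot: [-3.141, -0.001, 2.725]
wrist_force: [0.0, -0.7, -1.1]
finger_gap: 42.3
finger_force: 0.0
```

```bash
python3 - <<'E'
from h import *
a=snap('side','s5.png');b=snap('top','t5.png')
s=read_state();print(s['clock'],s['eef_pos'],proj('side',s['eef_pos']-[0,0,97]),proj('side',s['eef_pos']-[0,0,156]))
a=cv2.resize(cv2.imread('pics/s5.png')[130:250,150:270],(600,600),interpolation=cv2.INTER_CUBIC)
cv2.imwrite('pics/c6.png',a)
E
```

```text
7.5167 [602.57459221 168.44809491 361.75365909] [200.18487017 179.33342969] [201.56882265 194.62195186]
```

View pics/c6.png

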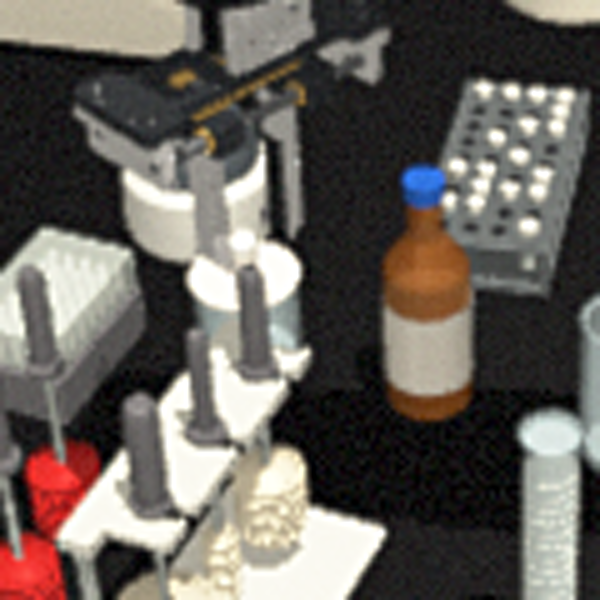

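The handle's top at side pixel (199.4,183.6) lies within about 1 px of the gripper axis, so I'll shift slightly and descend.

>>> {"api": "carry_out", "payload": {
  "slide": [
    [0.008, 0, -0.08],
    [0.008, 0, -0.16],
    [0.008, 0, -0.22],
    [0.008, 0, -0.274],
    [0.008, 0, -0.274],
    [0.008, 0, -0.274],
    [0.008, 0, -0.274],
    [0.008, 0, -0.274],
    [0.008, 0, -0.274],
    [0.008, 0, -0.274]
  ],
  "dr": [
    [0, 0, 0],
    [0, 0, 0],
    [0, 0, 0],
    [0, 0, 0],
    [0, 0, 0],
    [0, 0, 0],
    [0, 0, 0],
    [0, 0, 0],
    [0, 0, 0],
    [0, 0, 0]
  ],
  "gripper": [45, 45, 45, 45, 45, 45, 12, 12, 12, 12],
  "newtons": 30
}}

```text
clock: 8.35
eef_pos: [605.0, 170.1, 293.8]
eef_rot: [3.141, 0.001, 2.727]
wrist_force: [-0.0, 0.1, 0.4]
finger_gap: 19.0
finger_force: 0.0
```

>>> {"api": "carry_out", "payload": {
  "slide": [
    [0, 0, 0],
    [0, 0, 0],
    [0, 0, 0]
  ],
  "dr": [
    [0, 0, 0],
    [0, 0, 0],
    [0, 0, 0]
  ],
  "gripper": [12, 12, 12]
}}

```text
clock: 8.6
eef_pos: [605.0, 170.1, 293.7]
eef_rot: [3.141, 0.001, 2.727]
wrist_force: [-1.1, -1.0, 4.3]
finger_gap: 17.9
finger_force: 30.0
```

The gap of 17.9 mm confirms the medium handle. Now I'll lift it and draw it out.

>>> {"api": "carry_out", "payload": {
  "slide": [
    [0, 0, 0.02],
    [0, 0, 0.044],
    [0, 0, 0.044],
    [-0.06, 0, 0.044],
    [-0.14, 0, 0.044],
    [-0.22, 0, 0.044],
    [-0.3, 0, 0.044],
    [-0.32, 0, 0.044],
    [-0.32, 0, 0.044],
    [-0.32, 0, 0.044]
  ],
  "dr": [
    [0, 0, 0],
    [0, 0, 0],
    [0, 0, 0],
    [0, 0, 0],
    [0, 0, 0],
    [0, 0, 0],
    [0, 0, 0],
    [0, 0, 0],
    [0, 0, 0],
    [0, 0, 0]
  ],
  "gripper": [12, 12, 12, 12, 12, 12, 12, 12, 12, 12]
}}

```text
clock: 9.43
eef_pos: [525.4, 170.1, 304.5]
eef_rot: [3.141, 0.001, 2.727]
wrist_force: [0.5, 0.1, -1.3]
finger_gap: 17.6
finger_force: 30.0
```

```bash
python3 - <<'E'
from h import *
a=snap('side','s6.png')
s=read_state();print(s['clock'],s['eef_pos'],s['finger_gap'],s['wrist_force'],s['moment'])
a=cv2.resize(cv2.imread('pics/s6.png')[130:270,150:290],(600,600),interpolation=cv2.INTER_CUBIC)
cv2.imwrite('pics/c7.png',a)
E
```

```text
9.4833 [525.60700958 170.0949671  304.24441972] 17.55695972254086 [0.90640236 0.05786425 0.14743099] [-0.05140978 -0.02532101  0.02561428]
```

View pics/c7.png

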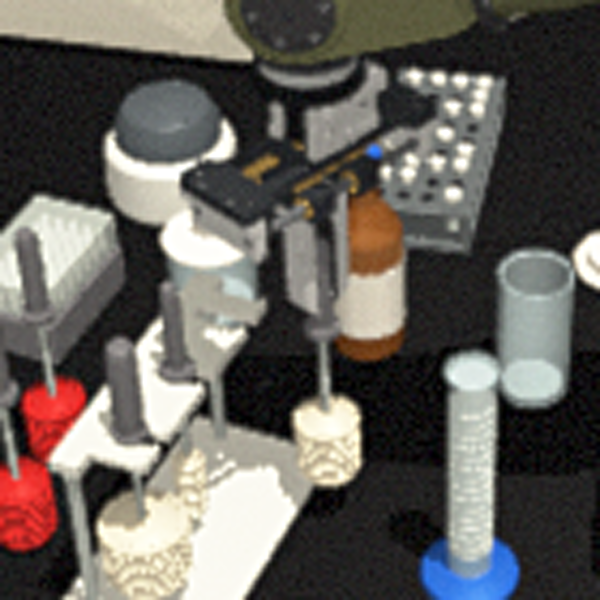

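The brush is free of the stand and hangs upright. The image budget is used up, so from here I'll measure numerically. I'm raising the brush and going above the jar.

>>> {"api": "carry_out", "payload": {
  "slide": [
    [0, 0, 0.15],
    [0, 0, 0.3],
    [0, 0, 0.456],
    [-0.07, -0.13, 0.456],
    [-0.15, -0.27, 0.456],
    [-0.23, -0.41, 0.456],
    [-0.31, -0.55, 0.456],
    [-0.38, -0.67, 0.456],
    [-0.417, -0.741, 0.456],
    [-0.417, -0.741, 0.456]
  ],
  "dr": [
    [0, 0, 0],
    [0, 0, 0],
    [0, 0, 0],
    [0, 0, 0],
    [0, 0, 0],
    [0, 0, 0],
    [0, 0, 0],
    [0, 0, 0],
    [0, 0, 0],
    [0, 0, 0]
  ],
  "gripper": [12, 12, 12, 12, 12, 12, 12, 12, 12, 12]
}}

```text
clock: 10.32
eef_pos: [420.0, -17.8, 418.7]
eef_rot: [-3.141, 0.001, 2.724]
wrist_force: [-0.4, 0.5, -0.6]
finger_gap: 17.8
finger_force: 30.0
```

>>> {"api": "carry_out", "payload": {
  "slide": [
    [0, 0, 0],
    [0, 0, 0],
    [0, 0, 0]
  ],
  "dr": [
    [0, 0, 0],
    [0, 0, 0],
    [0, 0, 0]
  ],
  "gripper": [12, 12, 12]
}}

```text
clock: 10.57
eef_pos: [421.3, -14.6, 418.0]
eef_rot: [-3.142, -0.0, 2.728]
wrist_force: [0.3, -0.5, -0.1]
finger_gap: 17.5
finger_force: 30.0
```

```bash
cat > br.py <<'E'
from h import *
def cream(im,box):
    x0,y0,x1,y1=box; h=im.astype(int); r,g,b=h[...,0],h[...,1],h[...,2]
    m=((r>120)&(r-b>18)&(r-g<40)).astype(np.uint8)
    k=np.zeros_like(m);k[y0:y1,x0:x1]=1;m*=k; m=cv2.morphologyEx(m,cv2.MORPH_CLOSE,np.ones((5,5)))
    n,l,st,c=cv2.connectedComponentsWithStats(m)
    if n<2: return None
    i=1+np.argmax(st[1:,4]); return st[i],c[i].round(2),cv2.minAreaRect(np.argwhere(l==i)[:,::-1].astype(np.float32))
E
python3 - <<'E'
from br import *
old=cv2.imread('pics/s6.png')[...,::-1]
print('s6',cream(old,(212,210,245,250)),proj('side',(525.4,170.1,304.3-123-112.5)))
a=snap('side','s7.png');b=snap('top','t7.png');s=read_state();p=s['eef_pos'];print(s['clock'],p,s['eef_rot'],s['wrist_force'])
c=p-[0,0,123]
print('side',cream(a,(250,130,300,215)),'exp head',proj('side',c-[0,0,112.5]),'exp tip',proj('side',c-[0,0,145]),'exp top',proj('side',c-[0,0,80]))
print('top',cream(b,(225,190,285,250)),proj('top',c-[0,0,112.5]))
print('dx,dy px per mm',proj('side',c+[1,0,-112.5])-proj('side',c-[0,0,112.5]),proj('side',c+[0,1,-112.5])-proj('side',c-[0,0,112.5]))
E
```

```text
s6 (array([212, 222,  22,  27, 371], dtype=int32), array([223.88, 233.8 ]), ((223.7038116455078, 233.7069854736328), (20.59064483642578, 24.660886764526367), 61.38954162597656)) [226.15114829 233.06300014]
10.6667 [421.12967359 -14.54320271 417.90451461] [-3.14148240e+00 -6.11938464e-04  2.72796374e+00] [0.2970497  0.36295119 0.16595333]
side (array([269, 169,  31,  30, 469], dtype=int32), array([283.01, 183.61]), ((284.7197265625, 183.1505126953125), (39.17647171020508, 19.705883026123047), 28.07248878479004)) exp head [275.49084295 179.07969168] exp tip [275.15825577 186.80434738] exp top [275.83260794 171.13763376]
top (array([225, 190,  60,  60, 772], dtype=int32), array([269.16, 208.19]), ((254.5, 219.5), (59.0, 59.0), 90.0)) [251.95871906 216.97000038]
dx,dy px per mm [-0.2883703  -0.06234897] [-0.09085151  0.17160192]
```

```bash
python3 - <<'E'
from br import *
a=cv2.imread('pics/s7.png')[...,::-1].astype(int)
for v in range(162,192,2): print(v,' '.join('%3d'%x for x in a[v,258:300,0]))
print([ (r,proj('side',(420.5,-14.7,120)).round(1)) for r in [0]])
E
```

```text
162  82  83  94 125 119 117 105 118  45  28  31  30  27  26  22  35  21  73 139 103  35  31  29  32  31  28  21  37  32  27  34  27  30  23  25  28  31  26  27  26  21  25
164 255 255 195 125 122 121 105 101  29  31  29  25  33  24  26  19  25  75 142  99  36  21  27  30  32  35  15  32  30  31  24  33  21  32  27  29  29  22  30  33  20  30
166 215 202 126 119 116 107 118  47  25  26  29  37  25  28  29  30  28  76 142  99  15  26  25  26  37  34  31  28  26  26  34  31  36  32  12  32  29  30  29  33  33  27
168 255 175 122 122 125 102  98  44  25  29  25  27  30  31  53  54  77  96 133  75  46  51  29  34  16  34  28  19  23  29  31  31  30  28  33  30  28  24  23  33  31  33
170 143 113 121 119 102 115  42  21  26  25  26  74 122 139 123 157 154 140 136 134 170 193 149 133  92  33  19  29  31  31  32  25  33  30  37  30  32  32  31  34  28  34
172 116 124 122 129 123  91  31  28  26  21  78 169 195 169 172 175 177 171 171 178 175 175 174 168 165 107  37  18  31  18  28  37  34  15  29  35  31  32  36  35  27  27
174 118 119 119 103 117  40  29  23  18  23 101 222 255 253 219 216 
[... 808 characters left out ...]
 32  25  31  33  39  34  30  88 172 183 190 193 180 205 243 192 206 249 231 199 176 148  47  23  12  45 102 163 197 253 255 255 227 185 214 226 231 233 228
186  80  69  42  33  36  27  27  34  29  30  23  84 168 180 190 205 214 235 236 232 228 197 188 162  48  11  42 133 233 255 255 255 255 253 204 171 190 221 230 231 227 252
188  71  59  24  36  34  37  29  35  29  20  32  45  79 118 157 179 180 178 186 180 183 119  60  25  15  71 194 255 255 253 255 255 255 255 255 226 175 197 224 239 254 255
190   5   7  14  17   4  20  30  30  42  85 139 175 153 142 137 135 128 124 128 122 127 144 161 134  92 108 240 255 249 196 243 255 255 255 255 255 255 255 255 255 254 254
[(0, array([275.1, 193.7]))]
```

The head is centred on the tool axis to within about 1 mm and is over the jar mouth, so I'm entering slowly.

>>> {"api": "carry_out", "payload": {
  "slide": [
    [0, 0, -0.06],
    [0, 0, -0.1],
    [0, 0, -0.14],
    [0, 0, -0.18],
    [0, 0, -0.22],
    [0, 0, -0.24],
    [0, 0, -0.24],
    [0, 0, -0.24]
  ],
  "dr": [
    [0, 0, 0],
    [0, 0, 0],
    [0, 0, 0],
    [0, 0, 0],
    [0, 0, 0],
    [0, 0, 0],
    [0, 0, 0],
    [0, 0, 0]
  ],
  "gripper": [12, 12, 12, 12, 12, 12, 12, 12]
}}

```text
clock: 11.33
eef_pos: [420.7, -15.2, 358.2]
eef_rot: [-3.142, -0.0, 2.727]
wrist_force: [-0.1, 0.4, -1.3]
finger_gap: 17.5
finger_force: 30.0
```

```bash
python3 - <<'E'
from h import *
a=snap('side','s8.png');b=snap('top','t8.png')
s=read_state();print(s['clock'],s['eef_pos'],s['finger_gap'],s['wrist_force'],s['moment'])
a=a.astype(int)
for v in range(186,226,3): print(v,' '.join('%3d'%x for x in a[v,258:292,0]))
E
```

```text
11.4333 [420.79768883 -15.17091046 358.65669864] 17.501237895896217 [-0.28654203  0.21193624 -1.12022392] [ 0.02037667 -0.04668815 -0.04647323]
186  87  70  41  27  36  35  30  37  31  29  85 165 165 162 168 167 166 154 159 170 172 176 169 158 130  35  42 126 238 255 255 255 255 253
189  38  34  12  23  34  31  41  31  23  39 103 205 255 255 255 255 255 255 255 255 222 210 181 173 158 113 241 255 250 226 255 255 255 255
192  24   0  21  11  19   9  11  40 103 173 154 184 179 225 231 183 185 188 192 218 255 242 226 180 153 117 182 255 255 250 201 190 241 255
195  24   1   3   0   0   8  15  44  92 148 152 199 180 205 198 186 185 188 186 207 247 226 186 169 149 163  39  61 169 255 255 255 255 253
198  12  14  13  12  23  15  25  25  68 108 158 198 213 213 228 233 198 197 193 192 231 240 221 190 131  79  26  20  18  21  17  27  57  90
201   3   8  16  16  11  24   8  26  75 113 146 153 162 172 176 180 186 185 188 187 186 178 157 129 113  72  24   8   2  12   3  10   5  10
204  16  11  15   8   2  14   0  32  81 115 150 153 155 161 163 162 162 164 159 154 151 144 141 125 111  52  12   9 
[... 303 characters left out ...]

213 174 178 180 177 172 167 131  89  92 125 148 153 166 170 166 167 170 162 165 155 144 139 133 120 105  30   0  14  25  10  22  14  17  20
216 221 224 220 220 221 225 225 200 165 144 188 196 201 196 198 200 198 202 202 201 202 198 169 111  75  16  18  11  15  11  20   2  21  15
219 225 229 225 226 221 226 209 154 102 146 195 195 192 198 201 202 198 200 200 200 199 205 195 128  55   7   8  22  18  17   2  19  14   7
222 175 176 186 181 184 183 176 136  41  57 100 135 176 198 194 195 199 200 196 195 158 127 103  62  31  10  16  23  19  15  17  12  18  12
225 177 179 182 188 185 206 218 180  50  19  30  31  35  42  40  53  56  48  41  35  20  24  30  28  31  31  35  23  34  37  29  28  13   7
```

>>> {"api": "carry_out", "payload": {
  "slide": [
    [0.004, 0, -0.06],
    [0.004, 0, -0.12],
    [0.004, 0, -0.18],
    [0.004, 0, -0.24],
    [0.004, 0, -0.28],
    [0.004, 0, -0.31],
    [0.004, 0, -0.325],
    [0.004, 0, -0.33],
    [0.004, 0, -0.33],
    [0.004, 0, -0.33]
  ],
  "dr": [
    [0, 0, 0],
    [0, 0, 0],
    [0, 0, 0],
    [0, 0, 0],
    [0, 0, 0],
    [0, 0, 0],
    [0, 0, 0],
    [0, 0, 0],
    [0, 0, 0],
    [0, 0, 0]
  ],
  "gripper": [12, 12, 12, 12, 12, 12, 12, 12, 12, 12]
}}

```text
clock: 12.27
eef_pos: [421.9, -15.2, 276.2]
eef_rot: [3.141, 0.001, 2.727]
wrist_force: [0.0, 0.4, -0.8]
finger_gap: 17.8
finger_force: 30.0
```

>>> {"api": "carry_out", "payload": {
  "slide": [
    [0, 0, -0.004],
    [0, 0, -0.006],
    [0, 0, -0.007],
    [0, 0, -0.007]
  ],
  "dr": [
    [0, 0, 0],
    [0, 0, 0],
    [0, 0, 0],
    [0, 0, 0]
  ],
  "gripper": [12, 12, 12, 12]
}}

```text
clock: 12.6
eef_pos: [421.9, -15.2, 274.7]
eef_rot: [3.141, 0.001, 2.727]
wrist_force: [-0.1, 0.8, 4.8]
finger_gap: 17.8
finger_force: 30.0
```

Contact with the floor at 5 N. Now the strokes.

>>> {"api": "carry_out", "payload": {
  "slide": [
    [0, 0, 0.09],
    [0, 0, 0.18],
    [0, 0, 0.27],
    [0, 0, 0.352],
    [0, 0, 0.352],
    [0, 0, 0.352]
  ],
  "dr": [
    [0, 0, 0],
    [0, 0, 0],
    [0, 0, 0],
    [0, 0, 0],
    [0, 0, 0],
    [0, 0, 0]
  ],
  "gripper": [12, 12, 12, 12, 12, 12]
}}

```text
clock: 13.1
eef_pos: [421.7, -15.1, 362.4]
eef_rot: [3.141, 0.002, 2.727]
wrist_force: [0.2, -0.9, -1.5]
finger_gap: 17.3
finger_force: 30.0
```

>>> {"api": "carry_out", "payload": {
  "slide": [
    [0, 0, -0.08],
    [0, 0, -0.16],
    [0, 0, -0.24],
    [0, 0, -0.3],
    [0, 0, -0.335],
    [0, 0, -0.347],
    [0, 0, -0.352],
    [0, 0, -0.352],
    [0, 0, -0.352]
  ],
  "dr": [
    [0, 0, 0],
    [0, 0, 0],
    [0, 0, 0],
    [0, 0, 0],
    [0, 0, 0],
    [0, 0, 0],
    [0, 0, 0],
    [0, 0, 0],
    [0, 0, 0]
  ],
  "gripper": [12, 12, 12, 12, 12, 12, 12, 12, 12]
}}

```text
clock: 13.85
eef_pos: [421.7, -15.2, 274.4]
eef_rot: [-3.142, 0.0, 2.727]
wrist_force: [-2.5, -0.1, 8.4]
finger_gap: 17.6
finger_force: 30.0
```

>>> {"api": "carry_out", "payload": {
  "slide": [
    [0, 0, 0.09],
    [0, 0, 0.18],
    [0, 0, 0.27],
    [0, 0, 0.352],
    [0, 0, 0.352],
    [0, 0, 0.352]
  ],
  "dr": [
    [0, 0, 0],
    [0, 0, 0],
    [0, 0, 0],
    [0, 0, 0],
    [0, 0, 0],
    [0, 0, 0]
  ],
  "gripper": [12, 12, 12, 12, 12, 12]
}}

```text
clock: 14.35
eef_pos: [421.7, -15.1, 362.1]
eef_rot: [3.141, 0.001, 2.727]
wrist_force: [-1.0, 0.4, -1.3]
finger_gap: 17.9
finger_force: 30.0
```

>>> {"api": "carry_out", "payload": {
  "slide": [
    [0, 0, -0.08],
    [0, 0, -0.16],
    [0, 0, -0.24],
    [0, 0, -0.3],
    [0, 0, -0.335],
    [0, 0, -0.347],
    [0, 0, -0.352],
    [0, 0, -0.352],
    [0, 0, -0.352]
  ],
  "dr": [
    [0, 0, 0],
    [0, 0, 0],
    [0, 0, 0],
    [0, 0, 0],
    [0, 0, 0],
    [0, 0, 0],
    [0, 0, 0],
    [0, 0, 0],
    [0, 0, 0]
  ],
  "gripper": [12, 12, 12, 12, 12, 12, 12, 12, 12]
}}

```text
clock: 15.1
eef_pos: [421.6, -15.2, 274.2]
eef_rot: [-3.141, 0.0, 2.727]
wrist_force: [-2.8, 0.4, 8.9]
finger_gap: 17.4
finger_force: 30.0
```

>>> {"api": "carry_out", "payload": {
  "slide": [
    [0, 0, 0.09],
    [0, 0, 0.18],
    [0, 0, 0.27],
    [0, 0, 0.352],
    [0, 0, 0.352],
    [0, 0, 0.352]
  ],
  "dr": [
    [0, 0, 0],
    [0, 0, 0],
    [0, 0, 0],
    [0, 0, 0],
    [0, 0, 0],
    [0, 0, 0]
  ],
  "gripper": [12, 12, 12, 12, 12, 12]
}}

```text
clock: 15.6
eef_pos: [421.7, -15.2, 361.9]
eef_rot: [3.141, 0.001, 2.727]
wrist_force: [0.4, -0.3, -1.4]
finger_gap: 17.4
finger_force: 30.0
```

```bash
python3 - <<'E'
from h import *
a=snap('side','s9.png').astype(int)
s=read_state();print(s['clock'],s['eef_pos'],s['wrist_force'])
for v in range(186,226,3): print(v,' '.join('%3d'%x for x in a[v,258:292,0]))
E
```

```text
15.65 [421.49464919 -15.1255539  360.98667566] [ 0.70610551  0.19480465 -0.93880925]
186  73  69  37  26  30  34  30  27  21  33  98 195 202 200 208 214 219 221 217 182 182 177 173 170 163  45  38 131 237 255 255 255 255 253
189  40  31   5  31  24  23  32  25  21  43 104 186 223 244 254 252 251 255 249 255 255 255 189 172 147 112 242 255 250 228 255 255 255 255
192   0  16   0  21  11  10  17  38 106 173 148 181 186 174 182 197 225 229 227 215 209 227 195 168 146 119 185 255 255 249 205 193 241 255
195  21  16   3  22  20  13   0  35  89 151 142 175 172 171 178 189 203 216 212 193 216 255 216 164 150 158  40  61 174 254 255 255 255 252
198   1  23   8   0  13  12   5  32  67 108 147 186 226 233 187 174 192 196 190 181 193 253 240 193 124  83  23  23  26  24  20  29  51  87
201  24   7  19   0  20  10  21  28  74 112 146 151 157 161 172 175 178 181 187 178 169 158 139 129 115  75  19   9   6  20  12  14   0  12
204  18  13   0  18  13   7   6  33  75 115 143 148 155 158 161 165 162 162 159 152 150 142 137 132 108  50  14   0  15  16   4  20  16  12
207  16   3  20   6  12   0  14  32
[... 244 characters left out ...]

213 177 181 179 178 172 168 129  91  90 127 145 155 166 172 166 160 167 168 166 154 143 136 132 123 108  31   6   0  20  22   0   7   6  11
216 221 221 220 222 223 224 221 197 164 146 187 193 198 196 202 200 206 201 199 202 204 197 164 116  75  22   5  22  16  25  25   2  17  12
219 224 227 225 226 225 220 206 149  99 144 192 195 192 199 197 205 201 201 204 201 198 201 194 125  56   8  24  17   9  17  15  14  20  20
222 172 183 184 186 187 181 173 139  44  58 102 135 178 197 196 198 194 198 196 192 157 133 104  64  27   6  12  23  20  12  16  19  18  12
225 175 180 182 184 190 202 216 180  48  32  27  38  39  48  35  54  58  50  38  42  33  23  31  33  28  32  37  31  40  35  30  19  11  17
```

Three strokes are done and the jar has not moved in the image. I'm withdrawing the brush and returning to the stand.

>>> {"api": "carry_out", "payload": {
  "slide": [
    [0, 0, 0.08],
    [0, 0, 0.16],
    [0, 0, 0.225],
    [0.05, 0.1, 0.225],
    [0.13, 0.24, 0.225],
    [0.21, 0.38, 0.225],
    [0.29, 0.52, 0.225],
    [0.37, 0.66, 0.225],
    [0.413, 0.741, 0.225],
    [0.413, 0.741, 0.225]
  ],
  "dr": [
    [0, 0, 0],
    [0, 0, 0],
    [0, 0, 0],
    [0, 0, 0],
    [0, 0, 0],
    [0, 0, 0],
    [0, 0, 0],
    [0, 0, 0],
    [0, 0, 0],
    [0, 0, 0]
  ],
  "gripper": [12, 12, 12, 12, 12, 12, 12, 12, 12, 12]
}}

```text
clock: 16.48
eef_pos: [526.0, 173.5, 415.0]
eef_rot: [-3.139, -0.004, 2.73]
wrist_force: [-0.8, -0.4, -0.9]
finger_gap: 17.3
finger_force: 30.0
```

>>> {"api": "carry_out", "payload": {
  "slide": [
    [0, 0, 0],
    [0, 0, -0.1],
    [0, 0, -0.2],
    [0, 0, -0.3],
    [0, 0, -0.38],
    [0, 0, -0.43],
    [0, 0, -0.456],
    [0, 0, -0.456],
    [0, 0, -0.456],
    [0, 0, -0.456]
  ],
  "dr": [
    [0, 0, 0],
    [0, 0, 0],
    [0, 0, 0],
    [0, 0, 0],
    [0, 0, 0],
    [0, 0, 0],
    [0, 0, 0],
    [0, 0, 0],
    [0, 0, 0],
    [0, 0, 0]
  ],
  "gripper": [12, 12, 12, 12, 12, 12, 12, 12, 12, 12]
}}

```text
clock: 17.32
eef_pos: [525.1, 169.8, 305.2]
eef_rot: [3.141, 0.001, 2.726]
wrist_force: [0.9, 0.8, -0.3]
finger_gap: 17.6
finger_force: 30.0
```

```bash
python3 - <<'E'
from h import *
a=snap('side','s10.png').astype(int);b=cv2.imread('pics/s6.png')[...,::-1].astype(int)
s=read_state();print(s['clock'],s['eef_pos'],s['eef_rot'],s['wrist_force'])
w=(slice(195,250),slice(212,245))
print(cv2.phaseCorrelate(a[w][...,0].astype(float),b[w][...,0].astype(float)))
E
```

```text
17.3667 [525.06452438 169.93116756 305.1983048 ] [3.14058947e+00 1.28990929e-03 2.72655639e+00] [-1.17430947  0.18606303 -0.73340195]
((-0.21189829307979124, 0.061862812565813385), 1.034364590073607)
```

>>> {"api": "carry_out", "payload": {
  "slide": [
    [0.06, 0, 0],
    [0.12, 0, 0],
    [0.18, 0, 0],
    [0.24, 0, 0],
    [0.29, 0, 0],
    [0.32, 0, 0],
    [0.32, 0, 0],
    [0.32, 0, 0],
    [0.32, 0, 0]
  ],
  "dr": [
    [0, 0, 0],
    [0, 0, 0],
    [0, 0, 0],
    [0, 0, 0],
    [0, 0, 0],
    [0, 0, 0],
    [0, 0, 0],
    [0, 0, 0],
    [0, 0, 0]
  ],
  "gripper": [12, 12, 12, 12, 12, 12, 12, 12, 12]
}}

```text
clock: 18.12
eef_pos: [604.4, 170.2, 304.4]
eef_rot: [3.142, 0.0, 2.727]
wrist_force: [-0.2, 0.1, 0.1]
finger_gap: 17.5
finger_force: 30.0
```

>>> {"api": "carry_out", "payload": {
  "slide": [
    [0, 0, -0.016],
    [0, 0, -0.028],
    [0, 0, -0.036],
    [0, 0, -0.04],
    [0, 0, -0.04],
    [0, 0, -0.04]
  ],
  "dr": [
    [0, 0, 0],
    [0, 0, 0],
    [0, 0, 0],
    [0, 0, 0],
    [0, 0, 0],
    [0, 0, 0]
  ],
  "gripper": [12, 12, 12, 12, 12, 12]
}}

```text
clock: 18.62
eef_pos: [604.9, 170.1, 294.2]
eef_rot: [3.142, 0.0, 2.727]
wrist_force: [0.3, -0.2, -0.9]
finger_gap: 17.6
finger_force: 30.0
```

>>> {"api": "carry_out", "payload": {
  "slide": [
    [0, 0, -0.004],
    [0, 0, -0.005],
    [0, 0, -0.006],
    [0, 0, -0.006]
  ],
  "dr": [
    [0, 0, 0],
    [0, 0, 0],
    [0, 0, 0],
    [0, 0, 0]
  ],
  "gripper": [12, 12, 12, 12]
}}

```text
clock: 18.95
eef_pos: [605.0, 170.1, 293.2]
eef_rot: [3.141, 0.001, 2.727]
wrist_force: [-1.7, -0.1, 4.7]
finger_gap: 17.6
finger_force: 30.0
```

The collar is seated at 5 N. I'm releasing it.

>>> {"api": "carry_out", "payload": {
  "slide": [
    [0, 0, 0],
    [0, 0, 0],
    [0, 0, 0],
    [0, 0, 0],
    [0, 0, 0.05],
    [0, 0, 0.12],
    [0, 0, 0.2],
    [0, 0, 0.3],
    [0, 0, 0.3],
    [0, 0, 0.3]
  ],
  "dr": [
    [0, 0, 0],
    [0, 0, 0],
    [0, 0, 0],
    [0, 0, 0],
    [0, 0, 0],
    [0, 0, 0],
    [0, 0, 0],
    [0, 0, 0],
    [0, 0, 0],
    [0, 0, 0]
  ],
  "gripper": [45, 45, 45, 45, 45, 45, 45, 45, 45, 45]
}}

```text
clock: 19.78
eef_pos: [605.0, 170.1, 368.6]
eef_rot: [3.14, 0.002, 2.727]
wrist_force: [-0.2, -0.1, -0.8]
finger_gap: 42.1
finger_force: 0.0
```

```bash
python3 - <<'E'
from h import *
a=snap('side','s11.png').astype(int);b=cv2.imread('pics/s5.png')[...,::-1].astype(int)
s=read_state();print(s['clock'],s['eef_pos'],s['wrist_force'])
for w in[(slice(188,206),slice(192,210)),(slice(215,245),slice(195,215))]:
    A,B=[x[w].mean(2) for x in(a,b)]
    print(cv2.phaseCorrelate(A,B),abs(A-B).mean())
E
```

```text
19.8333 [604.84914126 170.08585727 367.17388278] [-0.01438554 -0.04357207 -1.27574925]
((-0.21298935290336196, 0.2270311343836262), 1.055182485187665) 5.328189300411523
((-0.23654596802824557, -0.05108876606952073), 1.0416032285896022) 6.538333333333333
```

The brush hangs as it did before. Now the lid.

>>> {"api": "carry_out", "payload": {
  "slide": [
    [-0.5, -0.87, 0],
    [-0.5, -0.87, 0],
    [-0.5, -0.87, 0],
    [-0.5, -0.87, 0],
    [-0.5, -0.87, 0],
    [-0.5, -0.87, 0],
    [-0.5, -0.87, 0],
    [-0.5, -0.87, 0]
  ],
  "dr": [
    [0, 0, 0],
    [0, 0, 0],
    [0, 0, 0],
    [0, 0, 0],
    [0, 0, 0],
    [0, 0, 0],
    [0, 0, 0],
    [0, 0, 0]
  ],
  "gripper": [55, 55, 55, 55, 55, 55, 55, 55]
}}

```text
clock: 20.5
eef_pos: [479.1, -48.8, 367.0]
eef_rot: [-3.141, -0.001, 2.724]
wrist_force: [0.7, 0.7, 0.8]
finger_gap: 51.2
finger_force: 0.0
```

>>> {"api": "carry_out", "payload": {
  "slide": [
    [-0.35, -0.61, 0],
    [-0.35, -0.61, 0],
    [-0.35, -0.61, 0],
    [-0.35, -0.61, 0],
    [-0.35, -0.61, 0],
    [-0.35, -0.61, 0],
    [-0.35, -0.61, -0.15],
    [-0.35, -0.61, -0.3],
    [-0.35, -0.61, -0.4],
    [-0.35, -0.61, -0.4]
  ],
  "dr": [
    [0, 0, 0],
    [0, 0, 0],
    [0, 0, 0],
    [0, 0, 0],
    [0, 0, 0],
    [0, 0, 0],
    [0, 0, 0],
    [0, 0, 0],
    [0, 0, 0],
    [0, 0, 0]
  ],
  "gripper": [55, 55, 55, 55, 55, 55, 55, 55, 55, 55]
}}

```text
clock: 21.33
eef_pos: [392.1, -197.6, 262.9]
eef_rot: [3.14, -0.008, 2.729]
wrist_force: [-0.0, -0.1, 0.1]
finger_gap: 51.7
finger_force: 0.0
```

>>> {"api": "carry_out", "payload": {
  "slide": [
    [0, 0, -0.14],
    [0, 0, -0.28],
    [0, 0, -0.42],
    [0, 0, -0.52],
    [0, 0, -0.59],
    [0, 0, -0.613],
    [0, 0, -0.613],
    [0, 0, -0.613]
  ],
  "dr": [
    [0, 0, 0],
    [0, 0, 0],
    [0, 0, 0],
    [0, 0, 0],
    [0, 0, 0],
    [0, 0, 0],
    [0, 0, 0],
    [0, 0, 0]
  ],
  "gripper": [55, 55, 55, 55, 55, 55, 55, 55]
}}

```text
clock: 22.0
eef_pos: [393.5, -199.8, 115.6]
eef_rot: [-3.141, 0.001, 2.728]
wrist_force: [0.3, 1.4, 0.4]
finger_gap: 51.9
finger_force: 0.0
```

>>> {"api": "carry_out", "payload": {
  "slide": [
    [0, 0, 0],
    [0, 0, 0],
    [0, 0, 0],
    [0, 0, 0],
    [0, 0, 0],
    [0, 0, 0],
    [0, 0, 0]
  ],
  "dr": [
    [0, 0, 0],
    [0, 0, 0],
    [0, 0, 0],
    [0, 0, 0],
    [0, 0, 0],
    [0, 0, 0],
    [0, 0, 0]
  ],
  "gripper": [15, 15, 15, 15, 15, 15, 15],
  "newtons": 20
}}

```text
clock: 22.58
eef_pos: [392.5, -200.0, 114.7]
eef_rot: [-3.142, 0.001, 2.727]
wrist_force: [-0.3, 1.1, 6.3]
finger_gap: 21.2
finger_force: 20.0
```

>>> {"api": "carry_out", "payload": {
  "slide": [
    [0, 0, 0.08],
    [0, 0, 0.2],
    [0, 0, 0.34],
    [0, 0, 0.5],
    [0, 0, 0.647],
    [0, 0, 0.647],
    [0.03, 0.18, 0.647],
    [0.055, 0.36, 0.647],
    [0.08, 0.52, 0.647],
    [0.1, 0.66, 0.647]
  ],
  "dr": [
    [0, 0, 0],
    [0, 0, 0],
    [0, 0, 0],
    [0, 0, 0],
    [0, 0, 0],
    [0, 0, 0],
    [0, 0, 0],
    [0, 0, 0],
    [0, 0, 0],
    [0, 0, 0]
  ],
  "gripper": [15, 15, 15, 15, 15, 15, 15, 15, 15, 15]
}}

```text
clock: 23.42
eef_pos: [417.0, -33.5, 275.7]
eef_rot: [-3.142, -0.0, 2.726]
wrist_force: [0.7, -1.0, -1.4]
finger_gap: 21.2
finger_force: 20.0
```

>>> {"api": "carry_out", "payload": {
  "slide": [
    [0.012, 0.082, 0],
    [0.012, 0.082, 0],
    [0.012, 0.082, -0.04],
    [0.012, 0.082, -0.08],
    [0.012, 0.082, -0.11],
    [0.012, 0.082, -0.11],
    [0.012, 0.082, -0.11]
  ],
  "dr": [
    [0, 0, 0],
    [0, 0, 0],
    [0, 0, 0],
    [0, 0, 0],
    [0, 0, 0],
    [0, 0, 0],
    [0, 0, 0]
  ],
  "gripper": [15, 15, 15, 15, 15, 15, 15]
}}

```text
clock: 24.0
eef_pos: [420.2, -15.3, 247.9]
eef_rot: [-3.141, -0.001, 2.725]
wrist_force: [0.3, 0.4, -0.5]
finger_gap: 21.0
finger_force: 20.0
```

```bash
python3 - <<'E'
from h import *
a=snap('side','s12.png').astype(int)
s=read_state();p=s['eef_pos'];print(s['clock'],p,s['eef_rot'],s['wrist_force'])
# lid disc mid at plug z+9; lid origin = TCP-112.1
print(proj('side',p-[0,0,103]),proj('side',(420.4,-14.7,120)))
for v in range(176,212,2): print(v,' '.join('%3d'%x for x in a[v,258:296,0]))
E
```

```text
24.05 [420.34389703 -15.25596986 248.4502259 ] [-3.14138113e+00 -4.90622538e-04  2.72561576e+00] [-0.09667076  0.14442549 -0.04161244]
[275.40021909 187.77257729] [275.07886405 193.74632015]
176 116 121 119 124  85  46  80 120 149 168 174 116 151 152 146 143 147 136  54  23  20  47 106 147 123  31  24  33  32  30  43  27  34  32  29  31  36  27
178 124 120 106 110  45  26  24  31  26  43  48 100 151 152 146 146 150 145 104  92  68  49 111 147 116  36  29  29  21  21  29  26  30  35  30  32  33  34
180 103 117 112  77  31  32  30  30  33  34  49 103 152 145 155 164 147 157 197 203 188 103 127 150 134  44  17  34  22  32  37  33  22  36  32  25  32  29
182  78  99 128  50  28  25  30  34  22  25  50 108 151 155 155 160 146 165 220 217 181  98 118 141  82  29  16  29  16  30  22  18  28  29  41  34  32  38
184  90  80  73  34  28  30  26  21  64 140 193 171 153 144 147 143 145 173 206 200 177  91 126 172 190 129  59  18  40 105 159 185 219 254 255 255 255 255
186  87  78  41  26  33  35  25  51 125 198 193 170 149 148 145 145 150 167 203 200 167 164 184 194 194 196 174 142 232 255 255 2
[... 1198 characters left out ...]
 155 151 144 138 135 113  77  19   2   5  18   2   0   0  27   3  15   0  11
204   6   3  18  22  10  21  15  24  80 116 146 155 160 163 163 165 161 163 158 159 151 148 138 129 106  47  18  13  26  26  31  12  14   4  22   6  10   1
206  18  14  11   9  23   8  16  25  82 116 147 153 162 161 164 164 165 164 161 155 148 145 137 128 106  39  14   0  13  14   9  23   0  16  18  18  14  16
208  18  22  13  17  14  14   7  46  94 128 148 154 163 160 163 160 161 163 159 152 150 148 140 128 103  39  10   0  23  17   3   0  15  20  18   9  25  23
210  15  13  15  10  19   0  12  42  90 126 149 156 158 165 167 164 160 162 160 153 149 139 131 126 102  35  12   0  21  19  20  11   9   9  17  16  12   8
```

The disc (centre 275.3) and the jar rim (centre 275.0) line up in the side view. I'm lowering the lid.

>>> {"api": "carry_out", "payload": {
  "slide": [
    [0, 0, -0.03],
    [0, 0, -0.055],
    [0, 0, -0.07],
    [0, 0, -0.08],
    [0, 0, -0.085],
    [0, 0, -0.088],
    [0, 0, -0.09],
    [0, 0, -0.09],
    [0, 0, -0.09]
  ],
  "dr": [
    [0, 0, 0],
    [0, 0, 0],
    [0, 0, 0],
    [0, 0, 0],
    [0, 0, 0],
    [0, 0, 0],
    [0, 0, 0],
    [0, 0, 0],
    [0, 0, 0]
  ],
  "gripper": [15, 15, 15, 15, 15, 15, 15, 15, 15]
}}

```text
clock: 24.8
eef_pos: [420.6, -14.6, 226.8]
eef_rot: [3.141, 0.001, 2.727]
wrist_force: [-2.7, -0.5, 5.8]
finger_gap: 21.3
finger_force: 20.0
```

Seated at the original height. I'm releasing it and backing away.

>>> {"api": "carry_out", "payload": {
  "slide": [
    [0, 0, 0],
    [0, 0, 0],
    [0, 0, 0],
    [0, 0, 0],
    [0, 0, 0.05],
    [0, 0, 0.15],
    [0, 0, 0.3],
    [0, 0, 0.45],
    [0, 0, 0.6],
    [0, 0, 0.6]
  ],
  "dr": [
    [0, 0, 0],
    [0, 0, 0],
    [0, 0, 0],
    [0, 0, 0],
    [0, 0, 0],
    [0, 0, 0],
    [0, 0, 0],
    [0, 0, 0],
    [0, 0, 0],
    [0, 0, 0]
  ],
  "gripper": [55, 55, 55, 55, 55, 55, 55, 55, 55, 55]
}}

```text
clock: 25.63
eef_pos: [421.1, -14.7, 382.7]
eef_rot: [3.139, 0.009, 2.727]
wrist_force: [1.0, -0.5, 0.4]
finger_gap: 51.8
finger_force: 0.0
```

>>> {"api": "carry_out", "payload": {
  "slide": [
    [0, -0.4, 0],
    [0, -0.6, 0],
    [0, -0.6, 0],
    [0, -0.6, 0],
    [0, -0.6, 0],
    [0, -0.6, 0],
    [0, -0.6, 0]
  ],
  "dr": [
    [0, 0, 0],
    [0, 0, 0],
    [0, 0, 0],
    [0, 0, 0],
    [0, 0, 0],
    [0, 0, 0],
    [0, 0, 0]
  ],
  "gripper": [55, 55, 55, 55, 55, 55, 55]
}}

```text
clock: 26.22
eef_pos: [420.4, -164.2, 375.9]
eef_rot: [3.141, -0.0, 2.727]
wrist_force: [-0.6, -0.7, 0.9]
finger_gap: 51.7
finger_force: 0.0
```

```bash
python3 - <<'E'
from h import *
a=snap('top','t13.png').min(2);c=snap('side','s13.png');s=read_state();print(s['clock'],s['eef_pos'],s['wrist_force'])
b=cv2.imread('pics/t0.png').min(2)
for t in(b,a):
    m=np.zeros_like(t);m[205:235,235:270]=1
    cs,_=cv2.findContours(((t>190)&(m>0)).astype(np.uint8),0,1);print(cv2.fitEllipse(max(cs,key=cv2.contourArea)))
for w in[(slice(203,238),slice(235,270)),(slice(130,190),slice(128,214)),(slice(145,190),slice(243,272))]:
    print(cv2.phaseCorrelate(a[w].astype(float),b[w].astype(float)),abs(a[w].astype(int)-b[w]).mean())
v=c[...,0].astype(int)
for r in range(182,226,3): print(r,' '.join('%3d'%x for x in v[r,258:296]))
E
```

```text
26.3167 [ 420.48006516 -163.69588325  376.16583996] [-0.39173765 -0.10425752  1.5989595 ]
((251.7996826171875, 219.87115478515625), (21.945241928100586, 22.397396087646484), 7.752708911895752)
((252.12664794921875, 219.92880249023438), (22.117319107055664, 22.30657958984375), 1.119563102722168)
((-0.5145656301138786, -0.23178288137020076), 0.9864677563049937) 6.542040816326531
((0.02642942874065568, -0.10950840118339755), 0.9957595774606269) 2.9501937984496123
((0.05311345678972401, 0.5577106923924369), 0.9808689834788106) 5.013026819923372
182  69  77  70  26   4  13  15  18  20  11   0   0  25  10   0  17  38  40  41  34   6   0  13  15  19  10   1   4   8  16  22  26  18  25  32  38  38  35
185  80  76  41  19  13   7  26   6  17  20   3   9   5  46 170 255 255 255 255 255 255 103   0  14  10   0   3  20  74 137 184 180 177 174 179 191 220 255
188  73  51  13  10  15  23  21  14  35 120 205 250 255 255 226 182 213 227 234 229 241 255 255 228 160  68  98 173 179 175 172 170 174 171 175 172 171 172
191  30  34  30  27   0   7  26 140 255 255 255 255 229 186 177 178 215 233 228 232 2
[... 1086 characters left out ...]
 157 147 144 136 122 113  41  32  25  22  34  38  37  35  12   7   7   8  15
215 225 223 224 224 224 224 199 168 136 126 172 197 194 200 203 198 204 207 204 203 196 166 140 119  90  36  31  25  32  34  29  36  27  34  36  35  34  16
218 225 223 222 222 225 224 226 202 130 184 193 191 195 195 201 200 205 202 200 199 204 209 195 134  84  32  29  34  32  39  38  32  29  33  34  35  31  35
221 185 188 194 192 191 187 167 115  57  97 152 193 198 203 203 205 202 202 204 204 202 189 133 119  49  25  37  33  37  37  30  30  36  27  36  35  33  33
224 179 183 184 186 183 186 190 168  50  23  31  58  91 124 118 123 123 123 119 108  58  38  27  33  32  30  26  35  35  26  31  33  31  33  32  32  36  32
```

The lid is seated level within about 1 mm, and the stand, brush and bottle are unchanged.

```bash
python3 -c "from cell import *; print(sign_off())"
```

```text
the job is handed in; nothing more can be done
None
```

I brushed the tall jar with three full strokes, hung the medium brush back in its slot, put the lid back on level (within about 1 mm), and handed the job in at about 26 s; no verdict came back.

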